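# Close the nylon-pad pot with its double lid, then raise the outer lid alone

## Task

Two open dust pots stand on the table: pick the nested pair of lids up by the inner lid's bare steel stem, which takes both lids together, and lower it gently onto the pot that holds the two white nylon pads, not the one with the bronze cam, until the lids are fully home, then let go. Now take the outer (green) lid by its black collar and lift it straight up on its own, so that the aluminium inner lid stays lying home in the pot and its seat can be checked. Finish still holding the outer lid level in the gripper, about 10 cm above where it sat and over the same pot; leave everything else on the table as it is.

Things in the scene. Friction and masses are not known exactly. Their poses are not given: they have to be found in the camera images.
- inner_lid: Inner lid, bare aluminium, about 0.2 kg. Origin at the centre of its spigot's underside, z up. Spigot 99 mm across, 12 mm deep, lower 7 mm tapered to 92 mm; flange 112 mm across, 12 to 15 mm above the origin, lies on the pot's rim when home; plain round steel stem 14 mm across on the axis, 15 to 60 mm above the origin. Starts in the white dish under the outer lid
- outer_lid: Outer lid, green, about 0.22 kg, lying loose on the inner lid's flange. Origin on its axis at the top plate's underside (nested: 15 mm above the inner lid's origin), z up. Plate 126 mm across, 3 mm thick; skirt hangs 8 mm below it, 122 mm inside. Black collar 36 mm across, 3 to 23 mm above the origin, bore 18 mm; the inner lid's stem passes through it and stands 22 mm out above
- dish: White enamel dish with a blue rim, fixed, in which the nested lids start. Origin at the centre of its underside; 150 mm across, rim 12.5 mm high, floor 3 mm thick. Dish and pots stand left, middle and right in any order
- pot_a: One of two like pots, dark green enamel with a bright rim, fixed on the table in a steel locating ring 136 mm across and 6 mm thick. Origin at the centre of its underside (6 mm above the table), z up. 112 mm outside, 104 mm inside, 48 mm high, floor 4 mm thick, open at the top. Either pot may hold the pads
- pot_b: The other pot, same make and sizes, origin likewise. One pot holds the two white pads, the other the bronze cam disc
- pot_a_seat (a point): Point on pot_a's axis, 36 mm above its origin, where the inner lid's origin lies when the lid is home
- pot_b_seat (a point): The same point of pot_b
- pad_1: White nylon slider pad, 44 x 20 x 12 mm, lying in one of the pots. Origin at the centre of its underside
- pad_2: The other white nylon pad, same size, in the same pot
- cam_disc: Bronze cam disc, 54 mm across, 15 mm high with its hub, lying in the pot without pads. Origin at the centre of its underside. Leave alone
- dowel: Stout steel dowel, 24 mm across, 55 mm tall, upright between two of the stands. Origin at the centre of its underside. Leave alone
- spanner: Steel spanner about 160 mm long lying flat between two of the stands. Leave alone
- mallet: Small hammer about 220 mm long lying behind the pots. Leave alone
- oil_can: Red can, 52 mm across, 110 mm tall, behind the pots. Origin at the centre of its underside. Leave alone
- striker: Steel latch striker, plate 36 x 70 x 5 mm with an upright U-loop to 37 mm height, behind the pots. Origin at the centre of its underside. Leave alone
Things that resemble listed ones, but are neither listed nor needed, are in the scene too. What is shaped like the outer_lid but pink is not meant. Leave any purple or red look-alike of the pad_2 alone.

How it is judged:
By the outcome, as a careful person would: the job done as asked, in the order asked, and still so for the second after the job is handed in, while the arm keeps its last pose, push and grip.
It also fails if it takes over 48 s, if anything falls off the work surface, if the arm or the gripper's body presses on something with over 40 N, if the wrist force passes 120 N, or if a joint passes its speed limit or range.

## Robot

A 6-joint arm with a two-finger parallel gripper is mounted at the origin on the work surface. World frame = base frame: x ahead of the robot, y to its left, z up, the work surface at z = 0. Lengths are in m, angles in degrees, forces in N, time in s.
With the tool pointing down it reaches from about 0.4 to 0.825 m from the base axis. Payload 7 kg.
Tool frame: the origin (TCP) lies between the finger pads; the fingertips stand 19 mm ahead of it and the grasp point (between the pads) is the TCP; x points along the fingers, y is the direction in which the jaws open and shut, and the axes are right-handed (so a half turn about x gives the same grasp; the last joint's range is limited). The gripper opens to 88 mm and grips with 3 to 60 N. Pads are 19 mm wide; open, the fingers measure 130 mm over their backs; the gripper's body (78 mm by 193 mm) begins 47 mm behind the grasp point.
Start: joints at [-47.722, 20.546, 0.682, 0, -70.136, -16.507], TCP at [0.293, -0.608, 0.246] pointing down, gripper open.
Joint ranges: [-176.03, 176.03], [-82.01, 121.73], [-58.28, 71.71], [-173.87, 95.51], [-174.79, -0.11], [-173.66, 173.66]. Speed limits (degrees/s): [136.94, 136.94, 172.46, 180, 180, 180].

## Interface

Orientations are given as [roll, pitch, yaw] about the fixed x, y, z axes, in that order (R = Rz(yaw) Ry(pitch) Rx(roll)).
In Python, from plant import r gives the robot as it stands.
- The arm moves only by the tool send_rows, never from a script. Its argument "plan" is a list of rows, each a list of 2 entries, a list of its own where there are three numbers: the shift along the tool's x, y, z scaled (see below), then the turn, a rotation vector about the tool's x, y, z scaled (see below). A call has exactly 5 rows; each row is the pose to reach, as a shift and turn from the pose measured when the call began, along the tool's axes at that moment; what a row does not reach only later rows make up. The controller multiplies each number of a shift by 0.15 m and each number of a turn by pi/4 rad. A row lasts 1/10 s, in which the tool goes at most 50 mm and 8.59 degrees, less where a joint would pass 70% of its speed; a pose out of reach is approached as far as the arm can. A call with a number of a shift or a turn outside -1 to 1 is refused whole. A call with a gripper value outside its range is refused whole. "jaw" is the opening, from -1 (shut) to 1 (fully open), so that 0 is half open, set as the call begins (left out, the last holds). The fingers move at their own pace and stop on an object; "force" is the grip in N (left out, the last holds). Time passes only in rows, so rows that repeat a pose let the fingers close, or fill a call up. It gives the time, the measured TCP pose, the force and the opening at its end, in the units of the state.
- r.get_state(): the state, without advancing time (a new reading comes with each control period).
- r.capture(name): name is "scene" or "top" or "wrist"; returns a dict with "color" (384x512x3 uint8, red, green, blue), "range_z" (384x512 float32, m along the optical axis (not along the pixel's ray), 0 where there is no reading), "mtx" (3x3 intrinsics, pixels), "pose" (4x4, takes a point from camera to world coordinates). Camera axes: x right, y down, z forward; pixel columns grow to the right and rows downward; lengths in m; the calibration is good to about 2 mm. A picture is of the moment at which its call begins.
- r.close_job(): hands the job in, once; it reports no verdict.
Trained networks look in a picture, given as the dict that the camera call returned (one of the last four; its "shot" number tells which), for a name from the list of things; names that differ only in an ending like _2 or _b are one class to them, and where a whole thing is asked for, a point or a joint stands for the part that bears it (a point fixed in the world has none). Each returns a list of dicts, best first, with "score" (0 to 1); they miss things now and then, are a little off and sometimes report something else, mostly with a low value. They report only what shows in the picture. A call takes as long as a camera call. They do not tell look-alikes from the thing itself.
- r.find_in(picture, target): "uv" ([column, row] in pixels, amid what is visible of it).
- r.trace(picture, target): "mask" (384x512 bool, what is visible of it) and "uv" ([column, row] in pixels, amid what is visible of it).
The state is a dict: "time_s": time; "joints": joint angles; "qd": joint speeds; "joint_torque": joint torques, N m; "tcp_pos": TCP position; "eef_rot": TCP orientation; "contact_force": force on the tool from outside, world axes, zero at the start; "moment": the same for the moment, N m; "gripper_width": finger opening in m.
Only numpy, scipy, OpenCV 4.12 (cv2) and the standard library are available. Lean on these libraries where they do the work, as an engineer would, in place of code of your own. Each camera call takes 0.05 s, during which the arm holds its last target. There are 200 camera calls.

## Working session

There is one attempt and no reset: what is moved stays moved. The work goes in short steps, Python scripts to look and compute and a tool call to move; the robot and the scene stay as the last step left them, time stands still between calls to the robot, and variables do not carry over. Pictures are saved under pics/ and viewed, about 8 in all and at most 12, crops included, and the job is handed in when it is done.

Besides the shell and the picture viewer there is one more tool, called after "Call:" as name([rows], argument=value, ...), one row to a line, values as JSON. send_rows: Moves the arm, as the interface text tells. Its arguments: {"type":"object","properties":{"plan":{"type":"array"},"jaw":{"type":"number"},"force":{"type":"number"}},"required":["plan"]}

```bash
mkdir -p pics
cat > h.py <<'E'
import numpy as np, cv2
from scipy.spatial.transform import Rotation as R
from plant import r
def cloud(p):
    z=p["range_z"]; K=p["mtx"]; v,u=np.indices(z.shape)
    c=np.stack([(u-K[0,2])*z/K[0,0],(v-K[1,2])*z/K[1,1],z],-1)
    T=p["pose"]; w=c@T[:3,:3].T+T[:3,3]; w[z==0]=np.nan; return w
def save(p,n,crop=None,s=1):
    im=p["color"][:,:,::-1]
    if crop: im=im[crop[1]:crop[3],crop[0]:crop[2]]
    cv2.imwrite("pics/"+n,cv2.resize(im,None,fx=s,fy=s,interpolation=cv2.INTER_CUBIC))
def circ(P):
    A=np.c_[2*P,np.ones(len(P))]; s=np.linalg.lstsq(A,(P**2).sum(1),rcond=None)[0]
    return s[:2],np.sqrt(s[2]+s[0]**2+s[1]**2)
def go(target,rot=None):
    "shift units to target world, turn units to world rotation matrix"
    s=r.get_state(); T=R.from_euler('xyz',s["eef_rot"],degrees=True)
    o=[T.inv().apply(np.array(target)-s["tcp_pos"])/0.15]
    if rot is not None: o.append((T.inv()*rot).as_rotvec()/(np.pi/4))
    return [np.round(a,4) for a in o]
E
python3 - <<'E'
from h import *
s=r.get_state(); print({k:np.round(v,3) for k,v in s.items()})
for n in("scene","top"):
    p=r.capture(n); save(p,n+"0.png",s=1.5); w=cloud(p)
    for t in("inner_lid","outer_lid","dish","pot_a","pad_1","cam_disc","dowel","oil_can"):
        print(n,t,[(np.round(d["uv"]).astype(int).tolist(),round(d["score"],2),np.round(w[int(d["uv"][1]),int(d["uv"][0])],3).tolist()) for d in r.find_in(p,t)][:4])
E
```

```text
{'time_s': np.float64(0.0), 'joints': array([-4.7722e+01,  2.0591e+01,  6.3400e-01, -2.1000e-02, -7.0135e+01,
       -1.6506e+01]), 'qd': array([ 0.087,  0.011, -0.061,  0.044,  0.01 ,  0.062]), 'joint_torque': array([ 1.0000e-03, -5.8272e+01,  2.9307e+01,  6.9980e+00,  7.0000e-03,
       -0.0000e+00]), 'tcp_pos': array([ 0.293, -0.607,  0.245]), 'eef_rot': array([ 94.578,  89.906, 120.343]), 'contact_force': array([-0.312, -0.263, -0.211]), 'moment': array([ 0.033, -0.041, -0.017]), 'gripper_width': np.float64(0.087)}
scene inner_lid [([165, 311], 0.26, [0.49, -0.315, 0.024])]
scene outer_lid [([271, 170], 0.6, [0.454, 0.283, 0.024]), ([266, 129], 0.59, [0.302, 0.539, 0.016])]
scene dish [([270, 182], 0.78, [0.472, 0.24, 0.012])]
scene pot_a [([168, 306], 0.85, [0.482, -0.296, 0.009]), ([232, 218], 0.71, [0.455, 0.033, 0.011])]
scene pad_1 [([167, 312], 0.76, [0.495, -0.312, 0.021]), ([175, 306], 0.7, [0.502, -0.296, 0.023]), ([111, 299], 0.54, [0.349, -0.346, 0.013])]
scene cam_disc [([166, 303], 0.63, [0.474, -0.293, 0.012])]
scene dowel [([267, 197], 0.52, [0.517, 0.132, 0.04])]
scene oil_can [([353, 176], 0.79, [0.727, 0.302, 0.085])]
top inner_lid [([370, 196], 0.6, [0.496, -0.298, 0.016])]
top outer_lid [([208, 207], 0.94, [0.46, 0.286, 0.042]), ([202, 265], 0.85, [0.258, 0.309, 0.029]), ([134, 254], 0.69, [0.297, 0.541, 0.033])]
top dish [([214, 224], 0.76, [0.399, 0.272, 0.001])]
top pot_a [([291, 198], 0.74, [0.491, -0.011, 0.011]), ([374, 194], 0.65, [0.505, -0.312, 0.008]), ([327, 188], 0.32, [0.531, -0.143, 0.011])]
top pad_1 [([375, 197], 0.6, [0.495, -0.315, 0.021]), ([382, 238], 0.6, [0.344, -0.335, 0.013]), ([365, 193], 0.51, [0.511, -0.281, 0.015]), ([350, 237], 0.43, [0.352, -0.217, 0.011])]
top cam_disc [([293, 207], 0.75, [0.461, -0.017, 0.018]), ([374, 196], 0.65, [0.5, -0.313, 0.017])]
top dowel [([250, 186], 0.47, [0.527, 0.137, 0.062])]
top oil_can [([197, 137], 0.5, [0.694, 0.323, 0.099])]
```

View pics/top0.png

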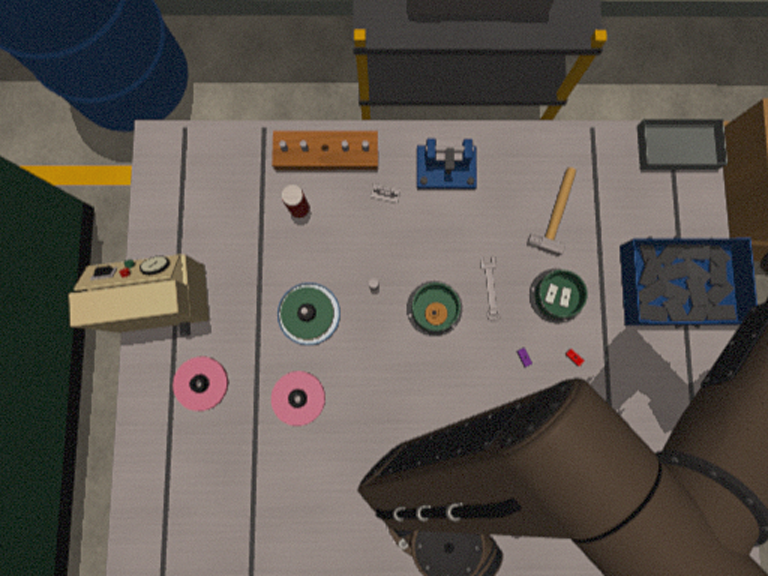

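View pics/scene0.png

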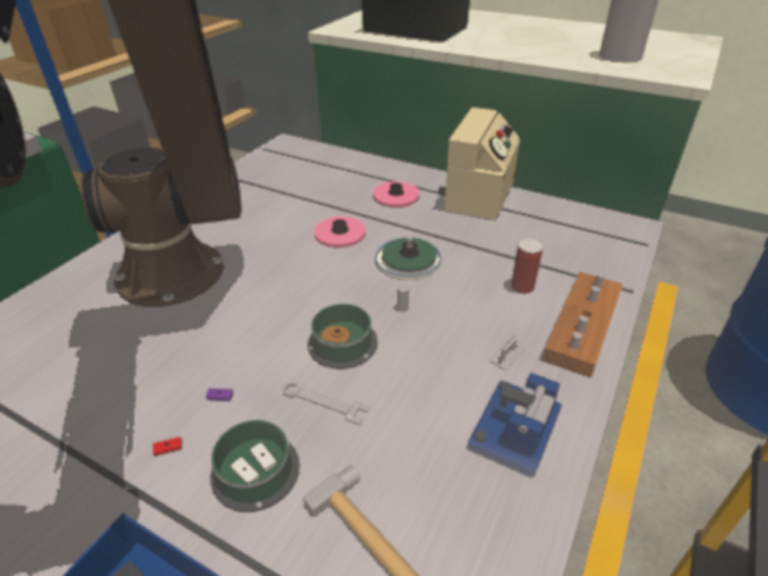

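The top picture shows the green lid in the dish at (308,313). Its possible mistakes are the pink lids at (200,383) and (298,398). The pads are in the right-hand pot at (560,294), and the cam is in the middle pot at (435,307). The purple and red blocks are at (525,357) and (575,357). I choose the green lid and the right pot. Next I measure both by circle fits.

Run:
```python
from h import *
p=r.capture("top"); w=cloud(p); save(p,"crop.png",(180,150,410,260),3)
def ring(c,rad,zl,zh):
    d=np.hypot(w[...,0]-c[0],w[...,1]-c[1]); m=(d<rad)&(w[...,2]>zl)&(w[...,2]<zh); return w[m]
for n,c in(("padpot",(.50,-.30)),("campot",(.475,-.012))):
    P=ring(c,.075,.044,.065)[:,:2]
    for _ in range(5):
        q,rad=circ(P); e=abs(np.hypot(*(P-q).T)-rad); P=P[e<max(.004,np.percentile(e,90))]
    print(n,q,rad,len(P))
P=ring((.46,.286),.08,.012,.032); print("lid",P.mean(0),len(P)); 
C=ring((.46,.286),.03,.036,.05);print("collar",C.mean(0),len(C)); S=ring((.46,.286),.03,.052,.07);print("stem",S.mean(0) if len(S) else 0,len(S))
s=r.get_state();T=R.from_euler('xyz',s["eef_rot"],degrees=True).as_matrix();print(np.round(T,3))
print(go((.49,-.30,.25)))
p=r.capture("wrist");print(np.round(np.linalg.inv(np.r_[np.c_[T,s["tcp_pos"]],[[0,0,0,1]]])@p["pose"],3),p["mtx"])
```

```text
padpot [ 0.49599221 -0.30421015] 0.05396952165256176 170
campot [ 0.46605402 -0.00424171] 0.05400071835167811 151
lid [0.45597701 0.29946513 0.02115848] 942
collar [0.45540366 0.29905465 0.04180148] 61
stem [0.45581761 0.30090883 0.06114749] 15
[[-0.    -0.435  0.901]
 [-0.     0.901  0.435]
 [-1.     0.    -0.   ]]
[array([-0.0296,  1.2785,  2.0725])]
[[ 0.    -0.263  0.965 -0.139]
 [ 1.    -0.    -0.     0.   ]
 [ 0.     0.965  0.263 -0.071]
 [ 0.     0.     0.     1.   ]] [[288.26585023   0.         258.39868422]
 [  0.         288.26585023 188.26435296]
 [  0.           0.           1.        ]]
```

View pics/crop.png

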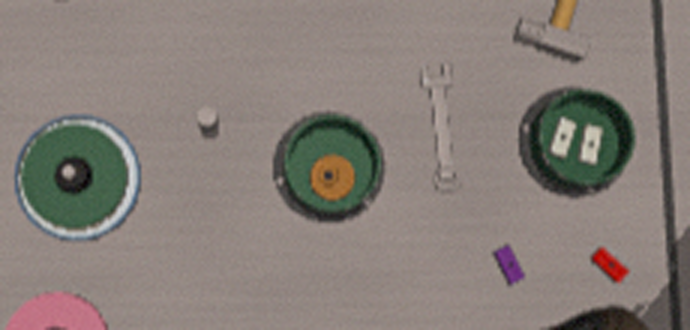

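The crop confirms the choices: green lid in the dish at (72,175), cam pot at (330,167), and pad pot at (577,142). I set out over the pad pot first.

Call:
send_rows([
  [[0,0.13,0.2],[0,0,0]],
  [[0,0.26,0.4],[0,0,0]],
  [[0,0.39,0.6],[0,0,0]],
  [[0,0.52,0.8],[0,0,0]],
  [[0,0.64,1.0],[0,0,0]],
], jaw=1)

```text
time_s: 1.5
tcp_pos: [0.3873, -0.4549, 0.2458]
eef_rot: [-56.4, 90.0, -30.7]
contact_force: [-0.1, -0.5, -0.0]
gripper_width: 0.0876
```

Call:
send_rows([
  [[0,0.16,0.25],[0,0,0]],
  [[0,0.32,0.5],[0,0,0]],
  [[0,0.48,0.75],[0,0,0]],
  [[0,0.64,0.9],[0,0,0]],
  [[0,0.72,0.9],[0,0,0]],
])

```text
time_s: 2.0
tcp_pos: [0.4635, -0.2965, 0.2458]
eef_rot: [-32.7, 89.9, -6.7]
contact_force: [-0.2, -0.2, -0.1]
gripper_width: 0.0877
```

```bash
cat > look.py <<'E'
from h import *
import sys
s=r.get_state();print(round(s["time_s"],2),s["tcp_pos"],s["contact_force"],s["gripper_width"],np.round(s["joints"],1))
print(np.round(R.from_euler('xyz',s["eef_rot"],degrees=True).as_matrix(),3).tolist())
p=r.capture("wrist"); w=cloud(p); save(p,sys.argv[1]+".png",s=1.2); np.savez(sys.argv[1],w=w,c=p["color"])
E
python3 - <<'E'
import sys; sys.argv=["","w1"]; exec(open("look.py").read())
d=np.hypot(w[...,0]-.496,w[...,1]+.304); m=(d<.08)&(w[...,2]>.046)&(w[...,2]<.065)
P=w[m]; print(P[:,2].mean())
P=P[:,:2]
for _ in range(5):
    q,rad=circ(P); e=abs(np.hypot(*(P-q).T)-rad); P=P[e<max(.004,np.percentile(e,90))]
print(q,rad,len(P)); print(go((.456,.3,.15)))
E
```

```text
2.0 [ 0.46345206 -0.29649044  0.24581263] [-0.17479619 -0.15009523 -0.10572122] 0.08769317957340701 [-12.2   8.8 -15.2  -0.  -66.  -51.9]
[[0.001, -0.437, 0.899], [-0.0, 0.899, 0.437], [-1.0, -0.0, 0.001]]
0.05296001896357044
[ 0.4930011  -0.30673429] 0.05379674192751705 1349
[array([0.6412, 3.5925, 1.7012])]
```

Call:
send_rows([
  [[0,0.2,0.1],[0,0,0]],
  [[0,0.4,0.2],[0,0,0]],
  [[0,0.6,0.3],[0,0,0]],
  [[0,0.8,0.4],[0,0,0]],
  [[0,1.0,0.48],[0,0,0]],
])

```text
time_s: 2.55
tcp_pos: [0.4609, -0.1292, 0.2462]
eef_rot: [-10.9, 89.9, 15.0]
contact_force: [0.2, 0.5, 0.0]
gripper_width: 0.0878
```

Call:
send_rows([
  [[0,0.25,0.12],[0,0,0]],
  [[0,0.5,0.24],[0,0,0]],
  [[0,0.75,0.36],[0,0,0]],
  [[0,1.0,0.48],[0,0,0]],
  [[0,1.0,0.48],[0,0,0]],
])

```text
time_s: 3.05
tcp_pos: [0.4605, 0.0402, 0.2467]
eef_rot: [-1.8, 89.9, 24.3]
contact_force: [-0.4, -0.4, 0.0]
gripper_width: 0.0875
```

Call:
send_rows([
  [[0,0.25,0.12],[0,0,0]],
  [[0.1,0.5,0.24],[0,0,0]],
  [[0.2,0.75,0.36],[0,0,0]],
  [[0.3,1.0,0.48],[0,0,0]],
  [[0.4,1.0,0.48],[0,0,0]],
])

```text
time_s: 3.55
tcp_pos: [0.4603, 0.2096, 0.1865]
eef_rot: [0.7, 89.8, 26.9]
contact_force: [-0.4, -0.2, -0.4]
gripper_width: 0.0877
```

Run:
```python
from h import *
print(r.get_state()["tcp_pos"],r.get_state()["joints"],go((.456,.3,.15)))
```

```text
[0.46031055 0.20964302 0.18645078] [ 4.68299255e+01  7.26889842e+00 -2.54136294e+01  9.23752872e-02
 -5.71034775e+01 -1.10671240e+02] [array([0.244 , 0.5531, 0.2393])]
```

Call:
send_rows([
  [[0.05,0.2,0.08],[0,0,0]],
  [[0.1,0.4,0.16],[0,0,0]],
  [[0.15,0.55,0.24],[0,0,0]],
  [[0.2,0.55,0.24],[0,0,0]],
  [[0.2,0.55,0.24],[0,0,0]],
])

```text
time_s: 4.05
tcp_pos: [0.4561, 0.2985, 0.1553]
eef_rot: [-33.4, 89.9, -7.2]
contact_force: [0.1, -0.6, -0.5]
gripper_width: 0.0873
```

Run:
```python
import sys; sys.argv=["","w2"]; exec(open("look.py").read())
d=np.hypot(w[...,0]-.456,w[...,1]-.3)
for n,rad,a,b in(("stem",.015,.055,.07),("collar",.024,.037,.047),("plate",.075,.015,.028)):
    P=w[(d<rad)&(w[...,2]>a)&(w[...,2]<b)]; print(n,len(P),P.mean(0),P.min(0),P.max(0))
print(go((.456,.3,.062)))
```

```text
4.05 [0.45605844 0.29848693 0.15525704] [ 0.05969654 -0.57918833 -0.48113164] 0.08730024080423354 [ 5.390e+01  1.280e+01 -2.300e+01  1.000e-01 -5.410e+01 -1.177e+02]
[[0.002, -0.441, 0.897], [-0.0, 0.897, 0.441], [-1.0, -0.001, 0.001]]
stem 241 [0.45237013 0.30021233 0.06207726] [0.44598503 0.29369527 0.05532576] [0.45990868 0.30706879 0.06419741]
collar 869 [0.45178439 0.2998605  0.04092849] [0.4353523  0.28276374 0.03707747] [0.47132245 0.31876889 0.04670415]
plate 11367 [0.45015615 0.29920911 0.02096976] [0.39082641 0.23805813 0.01554097] [0.51624555 0.36369238 0.02795549]
[array([0.6267, 0.0113, 0.002 ])]
```

View pics/w2.png

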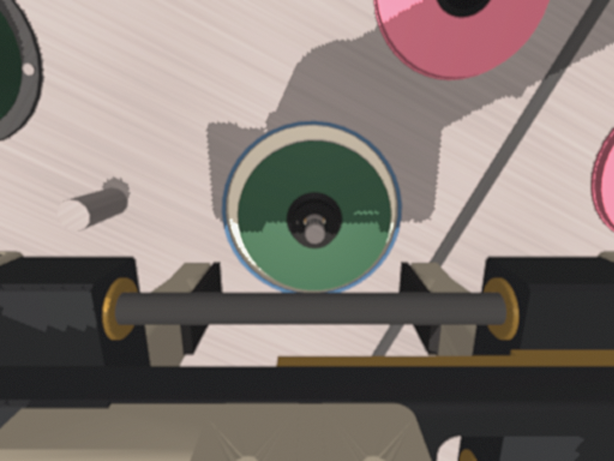

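The wrist picture shows the green lid at (318,215) with its stem top at (315,233), midway between the fingers. Stem-top height is 0.063 as expected. Descending.

Call:
send_rows([
  [[0.15,0.017,-0.004],[0,0,0]],
  [[0.3,0.017,-0.004],[0,0,0]],
  [[0.42,0.017,-0.004],[0,0,0]],
  [[0.52,0.017,-0.004],[0,0,0]],
  [[0.55,0.017,-0.004],[0,0,0]],
])

```text
time_s: 4.6
tcp_pos: [0.4546, 0.2985, 0.0727]
eef_rot: [-69.0, 89.9, -43.0]
contact_force: [1.1, -0.4, 0.5]
gripper_width: 0.0872
```

Run:
```python
from h import *
print(r.get_state()["tcp_pos"],go((.4545,.3005,.062)))
```

```text
[0.45463697 0.29852653 0.07265945] [array([0.071 , 0.0123, 0.0049])]
```

Call:
send_rows([
  [[0.03,0.012,0.005],[0,0,0]],
  [[0.05,0.012,0.005],[0,0,0]],
  [[0.07,0.012,0.005],[0,0,0]],
  [[0.07,0.012,0.005],[0,0,0]],
  [[0.07,0.012,0.005],[0,0,0]],
])

```text
time_s: 5.1
tcp_pos: [0.4546, 0.3006, 0.0625]
eef_rot: [-50.7, 89.9, -24.6]
contact_force: [0.6, 0.3, -0.4]
gripper_width: 0.0876
```

Call:
send_rows([
  [[0,0,0],[0,0,0]],
  [[0,0,0],[0,0,0]],
  [[0,0,0],[0,0,0]],
  [[0,0,0],[0,0,0]],
  [[0,0,0],[0,0,0]],
], jaw=-1, force=45)

```text
time_s: 5.6
tcp_pos: [0.4546, 0.3006, 0.0625]
eef_rot: [-53.1, 89.9, -27.0]
contact_force: [-0.6, 0.5, 0.4]
gripper_width: 0.053
```

Call:
send_rows([
  [[0,0,0],[0,0,0]],
  [[0,0,0],[0,0,0]],
  [[0,0,0],[0,0,0]],
  [[-0.03,0,0],[0,0,0]],
  [[-0.06,0,0],[0,0,0]],
])

```text
time_s: 6.1
tcp_pos: [0.4546, 0.3006, 0.0718]
eef_rot: [-58.3, 89.9, -32.2]
contact_force: [0.8, 1.0, -3.6]
gripper_width: 0.0133
```

Call:
send_rows([
  [[0,0,0],[0,0,0]],
  [[-0.05,0,0],[0,0,0]],
  [[-0.1,0,0],[0,0,0]],
  [[-0.15,0,0],[0,0,0]],
  [[-0.2,0,0],[0,0,0]],
])

```text
time_s: 6.6
tcp_pos: [0.4545, 0.3007, 0.1025]
eef_rot: [-51.4, 89.9, -25.3]
contact_force: [-0.1, -0.5, -4.6]
gripper_width: 0.0118
```

Run:
```python
import sys; sys.argv=["","w3"]; exec(open("look.py").read())
d=np.hypot(w[...,0]-.4535,w[...,1]-.3005)
P=w[(d<.06)&(d>.022)]; print(np.histogram(P[:,2],bins=np.arange(0,.1,.005)))
t=s["tcp_pos"]; P=P[abs(P[:,2]-np.median(P[:,2]))<.012]
A=np.c_[P[:,:2]-t[:2],np.ones(len(P))]; k=np.linalg.lstsq(A,P[:,2],rcond=None)[0]; print("plane",k, t[2]-k[2],"(expect .041 nominal)")
```

```text
6.6 [0.4545275  0.30066966 0.10251781] [-0.06403075 -0.49134964 -4.61950444] 0.011822848401164331 [ 5.420e+01  1.630e+01 -2.640e+01  1.000e-01 -4.720e+01 -1.181e+02]
[[0.001, -0.44, 0.898], [-0.001, 0.898, 0.44], [-1.0, -0.001, 0.001]]
(array([    0,     0,     0,     0,     0,     0,     0,     0,     0,
           4, 11061,     0,     0,     0,     0,     0,     0,     0,
           0]), array([0.   , 0.005, 0.01 , 0.015, 0.02 , 0.025, 0.03 , 0.035, 0.04 ,
       0.045, 0.05 , 0.055, 0.06 , 0.065, 0.07 , 0.075, 0.08 , 0.085,
       0.09 , 0.095]))
plane [0.35168966 0.16135755 0.18802292] -0.08550511079981238 (expect .041 nominal)
```

View pics/w3.png

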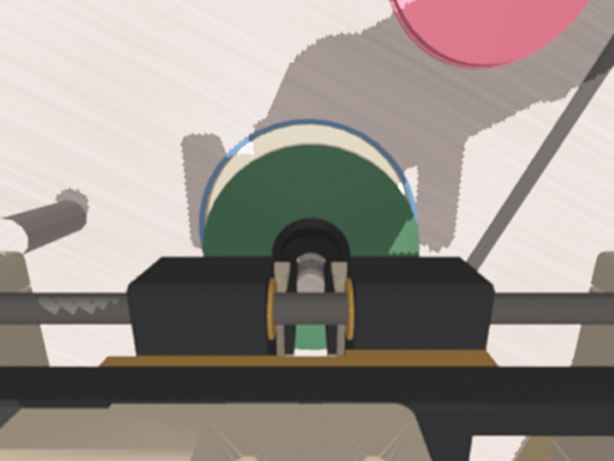

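The lid hangs level at pixel (310,230), but the grip closed late, about 9 mm too high on the stem. I set it back down and regrip lower.

Call:
send_rows([
  [[0.06,0,0],[0,0,0]],
  [[0.12,0,0],[0,0,0]],
  [[0.17,0,0],[0,0,0]],
  [[0.19,0,0],[0,0,0]],
  [[0.205,0,0],[0,0,0]],
])

```text
time_s: 7.15
tcp_pos: [0.4549, 0.3008, 0.072]
eef_rot: [-50.9, 89.9, -24.8]
contact_force: [-0.6, 0.6, -3.8]
gripper_width: 0.0123
```

Call:
send_rows([
  [[0,0,0],[0,0,0]],
  [[0,0,0],[0,0,0]],
  [[0,0,0],[0,0,0]],
  [[0,0,0],[0,0,0]],
  [[0.03,0,0],[0,0,0]],
], jaw=-0.4)

```text
time_s: 7.65
tcp_pos: [0.4554, 0.3014, 0.0683]
eef_rot: [-13.1, 89.8, 13.0]
contact_force: [-0.1, 0.8, -0.0]
gripper_width: 0.0264
```

Run:
```python
from h import *
s=r.get_state();print(s["tcp_pos"],s["gripper_width"],s["contact_force"],go((.4546,.3006,.062)))
```

```text
[0.45541336 0.30141452 0.06834528] 0.02635010374451071 [-0.13019451  0.76757052 -0.04638471] [array([ 0.0423, -0.0025, -0.0074])]
```

Call:
send_rows([
  [[0.02,0,-0.005],[0,0,0]],
  [[0.042,0,-0.007],[0,0,0]],
  [[0.042,0,-0.007],[0,0,0]],
  [[0.042,0,-0.007],[0,0,0]],
  [[0.042,0,-0.007],[0,0,0]],
])

```text
time_s: 8.15
tcp_pos: [0.4546, 0.301, 0.0621]
eef_rot: [-13.4, 89.8, 12.7]
contact_force: [0.5, 0.0, -0.2]
gripper_width: 0.0264
```

Call:
send_rows([
  [[0,0,0],[0,0,0]],
  [[0,0,0],[0,0,0]],
  [[0,0,0],[0,0,0]],
  [[0,0,0],[0,0,0]],
  [[0,0,0],[0,0,0]],
], jaw=-1, force=50)

```text
time_s: 8.65
tcp_pos: [0.4546, 0.301, 0.0621]
eef_rot: [-12.8, 89.8, 13.4]
contact_force: [0.8, -1.0, -0.1]
gripper_width: 0.0127
```

Call:
send_rows([
  [[-0.02,0,0],[0,0,0]],
  [[-0.1,0,0],[0,0,0]],
  [[-0.2,0,0],[0,0,0]],
  [[-0.3,0,0],[0,0,0]],
  [[-0.4,0,0],[0,0,0]],
])

```text
time_s: 9.15
tcp_pos: [0.4541, 0.3008, 0.1232]
eef_rot: [-14.6, 89.8, 11.5]
contact_force: [-0.2, 0.4, -4.6]
gripper_width: 0.0126
```

Run:
```python
import sys; sys.argv=["","w4"]; exec(open("look.py").read())
t=s["tcp_pos"]
d=np.hypot(w[...,0]-t[0],w[...,1]-t[1]); P=w[(d<.06)&(d>.022)&(abs(w[...,2]-t[2]+.045)<.02)]; P=P[abs(P[:,2]-np.median(P[:,2]))<.003]
A=np.c_[P[:,:2]-t[:2],np.ones(len(P))]; k=np.linalg.lstsq(A,P[:,2],rcond=None)[0]; print(len(P),"plane",k, "tcp-plate",t[2]-k[2],"(41 mm nominal)")
print(go((.4945,-.3055,.17)))
```

```text
9.15 [0.45413709 0.30076974 0.12320227] [-0.1608203   0.41229702 -4.57662833] 0.012605395543112123 [  54.2   14.8  -25.3    0.2  -49.8 -118.2]
[[0.003, -0.44, 0.898], [0.001, 0.898, 0.44], [-1.0, -0.001, 0.003]]
11608 plane [-0.00040356 -0.00082225  0.08196445] tcp-plate 0.041237824814604404 (41 mm nominal)
[array([-0.3055, -3.7489, -1.548 ])]
```

The regrip is right: TCP is 41.2 mm above the plate, the lid is level, and the load is 4.6 N. Carrying it to the pad pot.

Call:
send_rows([
  [[-0.1,-0.05,-0.02],[0,0,0]],
  [[-0.2,-0.15,-0.06],[0,0,0]],
  [[-0.3,-0.32,-0.13],[0,0,0]],
  [[-0.35,-0.5,-0.21],[0,0,0]],
  [[-0.35,-0.7,-0.29],[0,0,0]],
])

```text
time_s: 9.7
tcp_pos: [0.4623, 0.1877, 0.1793]
eef_rot: [6.0, 89.5, 32.2]
contact_force: [0.1, 0.4, -3.0]
gripper_width: 0.0127
```

Call:
send_rows([
  [[0,-0.2,-0.08],[0,0,0]],
  [[0,-0.4,-0.16],[0,0,0]],
  [[0,-0.6,-0.25],[0,0,0]],
  [[0,-0.8,-0.33],[0,0,0]],
  [[0,-1.0,-0.41],[0,0,0]],
])

```text
time_s: 10.2
tcp_pos: [0.4728, 0.0246, 0.1788]
eef_rot: [8.1, 89.5, 34.4]
contact_force: [0.9, 0.8, -5.1]
gripper_width: 0.0129
```

Call:
send_rows([
  [[0,-0.2,-0.08],[0,0,0]],
  [[0,-0.4,-0.16],[0,0,0]],
  [[0,-0.6,-0.25],[0,0,0]],
  [[0,-0.8,-0.33],[0,0,0]],
  [[0,-1.0,-0.41],[0,0,0]],
])

```text
time_s: 10.7
tcp_pos: [0.4834, -0.1384, 0.1782]
eef_rot: [10.1, 89.5, 36.3]
contact_force: [0.8, -0.5, -4.7]
gripper_width: 0.0124
```

Run:
```python
from h import *
s=r.get_state();print(s["tcp_pos"],s["gripper_width"],s["contact_force"],go((.4948,-.305,.17)))
```

```text
[ 0.48343495 -0.13839286  0.17816118] 0.012441120169816099 [ 0.78456392 -0.48750244 -4.71585236] [array([ 0.0491, -1.0301, -0.423 ])]
```

Call:
send_rows([
  [[0,-0.25,-0.1],[0,0,0]],
  [[0,-0.5,-0.2],[0,0,0]],
  [[0,-0.75,-0.3],[0,0,0]],
  [[0,-0.92,-0.38],[0,0,0]],
  [[0,-1.0,-0.42],[0,0,0]],
])

```text
time_s: 11.2
tcp_pos: [0.4925, -0.3029, 0.1769]
eef_rot: [15.5, 89.5, 41.6]
contact_force: [-0.7, 0.6, -4.8]
gripper_width: 0.0128
```

Run:
```python
import sys; sys.argv=["","w5"]; exec(open("look.py").read())
T=R.from_euler('xyz',s["eef_rot"],degrees=True); a=T.as_matrix()
z=a[:,2].copy(); z[2]=0; z/=np.linalg.norm(z); x=np.array([0,0,-1.]); D=R.from_matrix(np.c_[x,np.cross(z,x),z])
print(go((.4948,-.305,.13),D))
P=w[(np.hypot(w[...,0]-.494,w[...,1]+.306)<.08)&(w[...,2]>.047)&(w[...,2]<.065)][:,:2]
for _ in range(5):
    q,rad=circ(P); e=abs(np.hypot(*(P-q).T)-rad); P=P[e<max(.004,np.percentile(e,90))]
print("pot",q,rad,len(P))
P=w[(np.hypot(w[...,0]-s["tcp_pos"][0],w[...,1]-s["tcp_pos"][1])<.07)&(abs(w[...,2]-s["tcp_pos"][2]+.041)<.004)][:,:2]
hull=cv2.convexHull(P.astype(np.float32))[:,0]; print("lid plate ext",P.min(0),P.max(0),circ(hull[np.hypot(*(hull-s["tcp_pos"][:2]).T)>.05]))
```

```text
11.2 [ 0.49254155 -0.30292551  0.17688419] [-0.68434364  0.56923178 -4.78119907] 0.012831781428063656 [-12.5  14.6 -17.2  -0.5 -58.  -51.2]
[[0.006, -0.44, 0.898], [0.005, 0.898, 0.44], [-1.0, 0.002, 0.008]]
[array([ 0.3124, -0.0159,  0.0064]), array([ 0.0001,  0.0098, -0.0024])]Traceback (most recent call last):
  File "<stdin>", line 7, in <module>
    return _quantile_unchecked(
        a, q, axis, out, overwrite_input, method, keepdims, weights)
    return _ureduce(a,
                    func=_quantile_ureduce_func,
    ...<5 lines>...
                    overwrite_input=overwrite_input,
                    method=method)
    r = func(a, **kwargs)
    result = _quantile(arr,
                       quantiles=q,
    ...<2 lines>...
                       out=out,
                       weights=wgt)
    slices_having_nans = np.isnan(arr[-1, ...])
                                  ~~~^^^^^^^^^
IndexError: index -1 is out of bounds for axis 0 with size 0
```

View pics/w5.png

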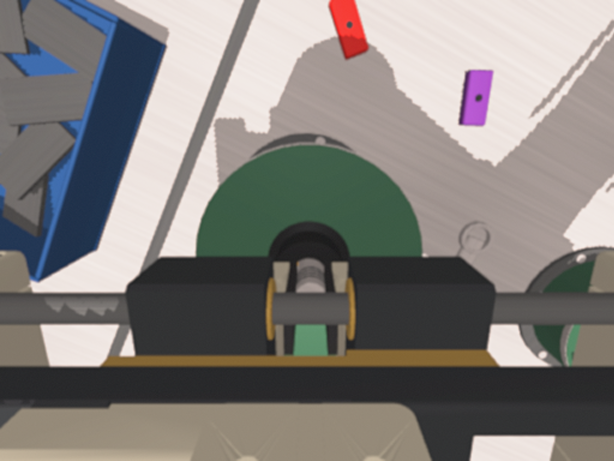

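Held lid at (310,210) level; the pot's ring shows just behind it, laterally centred (308,140). Lower, correcting the 0.45° tilt.

Call:
send_rows([
  [[0.06,-0.016,0.006],[0,0.005,-0.001]],
  [[0.14,-0.016,0.006],[0,0.01,-0.002]],
  [[0.22,-0.016,0.006],[0,0.01,-0.002]],
  [[0.28,-0.016,0.006],[0,0.01,-0.002]],
  [[0.31,-0.016,0.006],[0,0.01,-0.002]],
])

```text
time_s: 11.75
tcp_pos: [0.4942, -0.3041, 0.1288]
eef_rot: [132.3, 89.9, 158.4]
contact_force: [-0.1, -0.3, -4.4]
gripper_width: 0.0128
```

```bash
cat > st.py <<'E'
from h import *
import sys
s=r.get_state();T=R.from_euler('xyz',s["eef_rot"],degrees=True); a=T.as_matrix()
z=a[:,2].copy(); z[2]=0; z/=np.linalg.norm(z); x=np.array([0,0,-1.]); D=R.from_matrix(np.c_[x,np.cross(z,x),z])
print(round(s["time_s"],2),s["tcp_pos"],s["gripper_width"],s["contact_force"],s["moment"],np.round(a[:,0],4),go([float(v) for v in sys.argv[1:4]],D))
E
python3 st.py .4948 -.305 .101
```

```text
11.75 [ 0.49415926 -0.30413542  0.1287544 ] 0.012829205663373242 [-0.08293985 -0.34879555 -4.35153187] [0.00660479 0.03289736 0.04269568] [-2.4e-03  9.0e-04 -1.0e+00] [array([ 0.185 , -0.0074,  0.0016]), array([-0.    , -0.0022, -0.0024])]
```

Call:
send_rows([
  [[0.03,-0.007,0.002],[0,0,0]],
  [[0.06,-0.007,0.002],[0,0,0]],
  [[0.09,-0.007,0.002],[0,0,0]],
  [[0.115,-0.007,0.002],[0,0,0]],
  [[0.13,-0.007,0.002],[0,0,0]],
])

```text
time_s: 12.25
tcp_pos: [0.4948, -0.3049, 0.109]
eef_rot: [132.4, 89.8, 158.6]
contact_force: [0.9, -0.9, -5.2]
gripper_width: 0.0126
```

Call:
send_rows([
  [[0.005,0,0],[0,0,0]],
  [[0.01,0,0],[0,0,0]],
  [[0.015,0,0],[0,0,0]],
  [[0.02,0,0],[0,0,0]],
  [[0.025,0,0],[0,0,0]],
])

```text
time_s: 12.75
tcp_pos: [0.4948, -0.305, 0.1053]
eef_rot: [131.5, 89.9, 157.7]
contact_force: [0.1, -0.4, -3.9]
gripper_width: 0.013
```

```bash
python3 st.py .4948 -.305 .101
```

```text
12.75 [ 0.49483053 -0.30499215  0.10531278] 0.013002707743715014 [ 0.0775155  -0.43259471 -3.93513168] [-0.01248789 -0.04012592 -0.00562988] [-2.2e-03  9.0e-04 -1.0e+00] [array([ 0.0288, -0.    , -0.0002]), array([-0.    , -0.002 , -0.0022])]
```

Call:
send_rows([
  [[0.005,0,0],[0,0,0]],
  [[0.01,0,0],[0,0,0]],
  [[0.015,0,0],[0,0,0]],
  [[0.02,0,0],[0,0,0]],
  [[0.025,0,0],[0,0,0]],
])

```text
time_s: 13.25
tcp_pos: [0.4948, -0.3049, 0.1015]
eef_rot: [131.6, 89.9, 157.7]
contact_force: [0.7, -0.7, -4.2]
gripper_width: 0.0124
```

Call:
send_rows([
  [[0.003,0,0],[0,0,0]],
  [[0.006,0,0],[0,0,0]],
  [[0.006,0,0],[0,0,0]],
  [[0.006,0,0],[0,0,0]],
  [[0.006,0,0],[0,0,0]],
])

```text
time_s: 13.75
tcp_pos: [0.4947, -0.3049, 0.1011]
eef_rot: [133.9, 89.9, 160.0]
contact_force: [-3.9, 3.3, 5.4]
gripper_width: 0.0124
```

Contact came at the expected home height (0.1011), with a net push of about 10 N. Releasing and backing up for a look.

Call:
send_rows([
  [[0,0,0],[0,0,0]],
  [[0,0,0],[0,0,0]],
  [[0,0,0],[0,0,0]],
  [[0,0,0],[0,0,0]],
  [[0,0,0],[0,0,0]],
], jaw=0.6)

```text
time_s: 14.25
tcp_pos: [0.4949, -0.305, 0.1011]
eef_rot: [134.5, 89.9, 160.6]
contact_force: [-0.1, 0.5, 0.4]
gripper_width: 0.0471
```

Call:
send_rows([
  [[-0.1,0,0],[0,0,0]],
  [[-0.25,0,0],[0,0,0]],
  [[-0.4,0,0],[0,0,0]],
  [[-0.5,0,0],[0,0,0]],
  [[-0.5,0,0],[0,0,0]],
])

```text
time_s: 14.75
tcp_pos: [0.4964, -0.3056, 0.1785]
eef_rot: [-46.9, 89.9, -20.7]
contact_force: [0.3, -0.7, -0.1]
gripper_width: 0.0702
```

```bash
python3 - <<'E'
import sys; sys.argv=["","w6"]; exec(open("look.py").read())
d=np.hypot(w[...,0]-.4935,w[...,1]+.305)
for n,rad,a,b in(("stem",.015,.094,.109),("collar",.024,.076,.086),("plate",.075,.053,.067)):
    P=w[(d<rad)&(w[...,2]>a)&(w[...,2]<b)]; print(n,len(P),np.median(P,0),(P.min(0)+P.max(0))/2,P.max(0)-P.min(0))
A=np.c_[P[:,:2],np.ones(len(P))]; print(np.linalg.lstsq(A,P[:,2],rcond=None)[0])
E
python3 st.py .4948 -.305 .0805
```

```text
14.75 [ 0.49635522 -0.30557656  0.17849351] [ 0.31282844 -0.67338956 -0.12440299] 0.07019396373818707 [-12.4  14.9 -16.7   0.  -58.3 -51.5]
[[0.002, -0.441, 0.898], [-0.001, 0.898, 0.441], [-1.0, -0.002, 0.002]]
stem 274 [ 0.49281117 -0.30548039  0.10163787] [ 0.493603   -0.3051639   0.09888576] [0.01374252 0.01382195 0.00974173]
collar 958 [ 0.4899909  -0.30928737  0.07991671] [ 0.49377189 -0.30658343  0.08096761] [0.03616577 0.03568058 0.00983566]
plate 12573 [ 0.48661876 -0.31056545  0.05995181] [ 0.49371676 -0.30638614  0.05987836] [0.12552617 0.12565965 0.01373922]
[-0.00051843 -0.00057721  0.06003821]
14.8 [ 0.49560094 -0.30519775  0.17694031] 0.07011953986342205 [-0.01109821  1.02598617 -0.88258674] [0.10189705 0.03513148 0.0393458 ] [ 3.e-04  2.e-04 -1.e+00] [array([ 0.6429,  0.0035, -0.0044]), array([ 0.    ,  0.0004, -0.0001])]
```

View pics/w6.png

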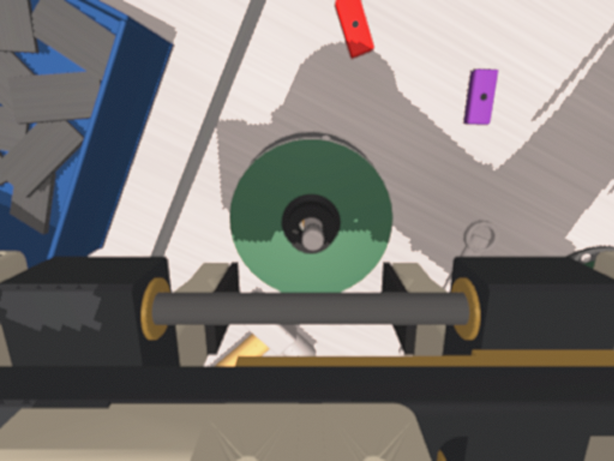

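Both lids are home. The plate is at z 0.060 and the stem top at 0.1016, against 0.060 and 0.102 nominal, and the plate is level. The lid is at (311,215) with the fingers at (210,310) and (410,310) straddling it. Now the collar.

Call:
send_rows([
  [[0.12,0.004,-0.004],[0,0,0]],
  [[0.26,0.004,-0.004],[0,0,0]],
  [[0.38,0.004,-0.004],[0,0,0]],
  [[0.47,0.004,-0.004],[0,0,0]],
  [[0.52,0.004,-0.004],[0,0,0]],
])

```text
time_s: 15.3
tcp_pos: [0.4939, -0.3046, 0.0969]
eef_rot: [130.4, 89.9, 156.6]
contact_force: [0.3, 0.0, 0.3]
gripper_width: 0.0703
```

```bash
python3 st.py .4948 -.3048 .0808
```

```text
15.3 [ 0.49386903 -0.30461247  0.09689103] 0.07031516973793138 [0.25420803 0.00060206 0.29418484] [-0.00333691 -0.01766455 -0.01588229] [-0.0024  0.001  -1.    ] [array([ 0.1073, -0.0041,  0.0052]), array([-0.    , -0.0021, -0.0025])]
```

Call:
send_rows([
  [[0.04,-0.004,0.005],[0,-0.002,-0.002]],
  [[0.08,-0.004,0.005],[0,-0.002,-0.002]],
  [[0.107,-0.004,0.005],[0,-0.002,-0.002]],
  [[0.107,-0.004,0.005],[0,-0.002,-0.002]],
  [[0.107,-0.004,0.005],[0,-0.002,-0.002]],
])

```text
time_s: 15.8
tcp_pos: [0.495, -0.3049, 0.0812]
eef_rot: [-2.8, 90.0, 23.3]
contact_force: [-0.1, 0.2, 0.7]
gripper_width: 0.07
```

```bash
python3 st.py .4948 -.3048 .0808
```

```text
15.8 [ 0.49499127 -0.30489567  0.08118397] 0.07000615863171526 [-0.05903249  0.23192588  0.69173198] [-0.02322123  0.0071981   0.02626596] [ 2.e-04  1.e-04 -1.e+00] [array([ 0.0026,  0.0011, -0.0009]), array([-0.    ,  0.0003,  0.    ])]
```

Well placed. Close with moderate force.

Call:
send_rows([
  [[0,0,0],[0,0,0]],
  [[0,0,0],[0,0,0]],
  [[0,0,0],[0,0,0]],
  [[0,0,0],[0,0,0]],
  [[0,0,0],[0,0,0]],
], jaw=-1, force=30)

```text
time_s: 16.3
tcp_pos: [0.4951, -0.3049, 0.0813]
eef_rot: [-28.4, 90.0, -2.3]
contact_force: [-0.3, 0.4, 1.8]
gripper_width: 0.0358
```

Call:
send_rows([
  [[0,0,0],[0,0,0]],
  [[0,0,0],[0,0,0]],
  [[0,0,0],[0,0,0]],
  [[0,0,0],[0,0,0]],
  [[0,0,0],[0,0,0]],
])

```text
time_s: 16.8
tcp_pos: [0.4951, -0.305, 0.0813]
eef_rot: [-34.4, 90.0, -8.2]
contact_force: [-0.1, 0.7, 0.6]
gripper_width: 0.0353
```

```bash
python3 st.py .4950 -.3049 .0810
```

```text
16.8 [ 0.49510935 -0.30497454  0.08128588] 0.03529461829085856 [-0.07239699  0.73842123  0.58409809] [ 0.11380768 -0.00054933  0.02732163] [ 5.e-04 -1.e-04 -1.e+00] [array([ 0.0019,  0.0008, -0.0004]), array([-0.    ,  0.0005,  0.0003])]
```

Call:
send_rows([
  [[-0.01,0,0],[0,0,0]],
  [[-0.03,0,0],[0,0,0]],
  [[-0.05,0,0],[0,0,0]],
  [[-0.07,0,0],[0,0,0]],
  [[-0.09,0,0],[0,0,0]],
])

```text
time_s: 17.3
tcp_pos: [0.4951, -0.3049, 0.0951]
eef_rot: [-27.6, 90.0, -1.4]
contact_force: [1.1, 0.1, -3.0]
gripper_width: 0.0358
```

```bash
python3 st.py .4950 -.3049 .1810
python3 - <<'E'
from h import *
f=np.mean([(r.capture("wrist"),r.get_state()["contact_force"])[1] for _ in range(6)],0);print("mean F",f)
E
```

```text
17.3 [ 0.4950771  -0.30493086  0.09506698] 0.03575046291163778 [ 1.05982552  0.14769475 -2.98844131] [-0.00170906 -0.02887291 -0.01376261] [ 5.e-04 -0.e+00 -1.e+00] [array([-5.729e-01,  3.000e-04, -1.000e-04]), array([-0.    ,  0.0006,  0.0003])]
mean F [ 0.06185341 -0.061474   -2.03577993]
```

The mean load is 2.0 N, so only the outer lid (2.2 N) is hanging and there is no side force. I continue straight up to about 100 mm.

Call:
send_rows([
  [[-0.03,0,0],[0,0,0]],
  [[-0.07,0,0],[0,0,0]],
  [[-0.11,0,0],[0,0,0]],
  [[-0.15,0,0],[0,0,0]],
  [[-0.19,0,0],[0,0,0]],
])

```text
time_s: 18.1
tcp_pos: [0.4951, -0.3049, 0.124]
eef_rot: [-30.5, 90.0, -4.4]
contact_force: [0.6, -0.1, -2.9]
gripper_width: 0.0352
```

Call:
send_rows([
  [[-0.05,0,0],[0,0,0]],
  [[-0.12,0,0],[0,0,0]],
  [[-0.2,0,0],[0,0,0]],
  [[-0.28,0,0],[0,0,0]],
  [[-0.36,0,0],[0,0,0]],
])

```text
time_s: 18.6
tcp_pos: [0.4951, -0.305, 0.1793]
eef_rot: [-35.4, 89.9, -9.3]
contact_force: [-0.1, -0.3, -3.0]
gripper_width: 0.0357
```

```bash
python3 st.py .4950 -.3049 .1815
```

```text
18.6 [ 0.49511539 -0.30498459  0.17925854] 0.0357241147186402 [-0.05349351 -0.34795685 -3.0360505 ] [-0.00677561 -0.02305193  0.02921914] [ 1.2e-03 -2.0e-04 -1.0e+00] [array([-0.0149,  0.0008, -0.0004]), array([-0.    ,  0.0013,  0.0009])]
```

Call:
send_rows([
  [[-0.01,0,0],[0,0.001,0.001]],
  [[-0.015,0,0],[0,0.001,0.001]],
  [[-0.015,0,0],[0,0.001,0.001]],
  [[-0.015,0,0],[0,0.001,0.001]],
  [[-0.015,0,0],[0,0.001,0.001]],
])

```text
time_s: 19.1
tcp_pos: [0.4949, -0.3049, 0.1809]
eef_rot: [123.9, 89.9, 150.0]
contact_force: [0.8, -0.2, -2.5]
gripper_width: 0.0355
```

Run:
```python
from h import *
s=r.get_state(); t=s["tcp_pos"]; print(s["time_s"],t,s["gripper_width"],s["contact_force"])
p=r.capture("wrist"); w=cloud(p)
d=np.hypot(w[...,0]-t[0],w[...,1]-t[1]); P=w[(d<.06)&(d>.024)&(abs(w[...,2]-t[2]+.021)<.012)]
A=np.c_[P[:,:2]-t[:2],np.ones(len(P))]; print("outer plate",len(P),np.linalg.lstsq(A,P[:,2],rcond=None)[0])
a=p["color"]
q=r.capture("scene"); w=cloud(q)
d=np.hypot(w[...,0]-.495,w[...,1]+.305)
P=w[(d<.05)&(d>.012)&(abs(w[...,2]-.057)<.01)]
if len(P)>10:
    A=np.c_[P[:,:2]-[.495,-.305],np.ones(len(P))]; print("inner flange",len(P),np.linalg.lstsq(A,P[:,2],rcond=None)[0])
c=q["color"][200:384,80:310]
cv2.imwrite("pics/fin.png",cv2.resize(c[:,:,::-1],None,fx=3,fy=3))
```

```text
19.1 [ 0.49487189 -0.30490394  0.18092776] 0.03548676891794181 [ 0.7690081  -0.16354558 -2.47584694]
outer plate 14089 [1.43765830e-04 8.11468461e-04 1.59691450e-01]
inner flange 870 [ 0.0015903  -0.00036477  0.05674959]
```

View pics/fin.png

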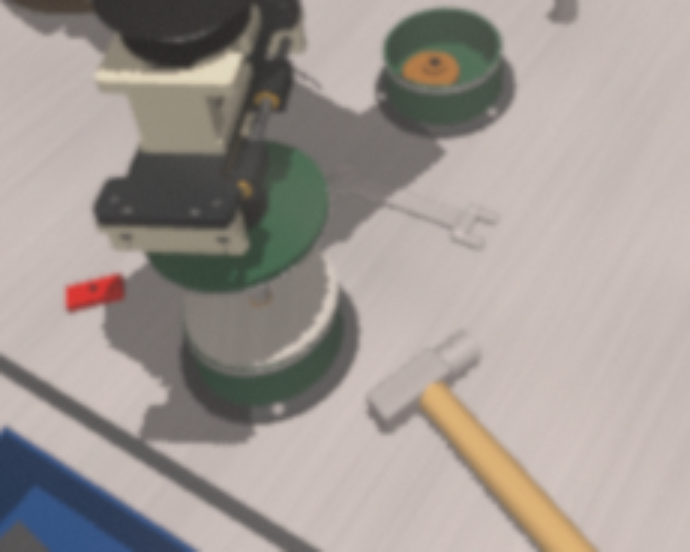

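The picture shows the aluminium inner lid lying flat on the pad pot at (262,310) and the green lid held level above it at (240,220). The inner flange top measures 0.0567 against 0.057 nominal, and the outer lid is 99.7 mm above its seat. Handing in.

```bash
python3 -c "
from plant import r
print(r.close_job())"
```

```text
the job is handed in; nothing more can be done
None
```

The job is done and handed in at about 19 s of the 48 s allowed. I put the nested lids home in the right-hand pot with the white pads, let go, and lifted the green outer lid on its own by its collar. The arm is still holding that lid over the same pot.

**First grip:** My first grip on the stem closed about 9 mm too high because I started lifting too soon. I set the lids back in the dish and gripped again lower. The second grip was right: the lids hung level, 41.2 mm below the grasp point against 41 mm intended.

**Last checks:**

| Check | Measured | Expected |
|---|---|---|
| Inner lid's flange top, in the pot | 56.7 mm, tilt under 0.1° | 57 mm |
| Outer lid above where it sat | 99.7 mm, tilt under 0.1° | about 100 mm |
| Load in the gripper just after lift-off | 2.0 N | about 2.2 N, outer lid alone |

In the final picture the inner lid lies flat on the pot. The cam pot, spanner, mallet head and red look-alike that it shows are where they were.

**Disagreements:**
- The top and wrist cameras differed by up to about 4 mm in absolute position, so I placed the lids by the lid-to-pot offset, on which they agreed to about 2 mm.
- The gripper read 12.6 mm on the 14 mm stem.
- Single force readings scattered by about 1 N.

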